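Tare the customer's canister on the dial scale

TASK

A customer has brought an empty open blue canister to be filled: tare the dial scale for it. Stand the canister upright in the middle of the scale's pan, gently, without ever driving the pan down to its stop, and let go; then turn the dial by its black grip until the red zero mark stands under the needle, and let go. Leave everything else on the counter where it is.

Things in the scene. Friction and masses are not known exactly. Their poses are not given: they have to be found in the camera images.
- canister_mid (a point): Centre (half-way up, 60 mm above its foot) of the empty open-topped blue enamel canister with a white rim: a plain upright cylinder, 59 mm outer diameter, 120 mm high, walls 3 mm, 0.17 to 0.33 kg (not known beforehand). z is its axis, up. It stands on the counter to the left or right of the scale; an amber jar with a red lid stands on the other side.
- pan_top (a point): Centre of the top of the scale's level round steel pan, 130 mm across, 134 mm above the counter when empty. z is up, x points from the scale's front (the dial, facing roughly the robot) to its back. The fixed green housing under it is 172 mm wide, reaches from 200 mm in front of this point to 72 mm behind it, and is 111 mm high under the pan.
- pan (a joint): How far the sprung pan has sunk, in m: 0 empty; 0.8 mm per 100 g (1226 N/m, damped, settles in half a second). 0.012 is the full 1.5 kg load (15 N); the stop is at 0.013.
- grip (a point): Centre of the tare grip on the dial's axis: a black bar 58 mm long, 14 mm thick, 28 mm high on a flat black boss 60 mm across and 6 mm high. Bar top 14 mm above this point, bar foot (boss top) 14 mm below, along z. z is the dial's axis, pointing out of the face, 30 degrees from vertical, leaning to its front. x lies along the bar, towards the red zero mark; a red line on the bar marks that end.
- dial (a joint): Angle of the dial (white chart with black ticks and red zero mark, steel bezel 146 mm across, clear lens and grip turn as one piece), in rad: 0 when the zero mark points straight up the slope, growing clockwise as seen facing it from above. Turns stiffly (0.08 N m), stays where left, range -3.1 to 3.1; 30 divisions of 50 g, 0.21 rad each.
- needle (a joint): Angle of the black needle under the lens, in rad, same zero and direction as joint dial: 0 (straight up the slope) with the pan empty, growing by 0.419 per 100 g on the pan. It follows the pan alone and does not turn with the dial. The zero mark stands under the needle when joint dial equals joint needle.
- zero_mark (a point): Middle of the red zero mark (a wedge 25 mm long) on the chart, 54 mm from the dial's axis, 24 mm below point grip's level along the axis, under the flat lens, whose top is level with the boss's foot; turns with the dial.
- needle_tip (a point): The needle's tip, 54 mm from the dial's axis, at the same level as point zero_mark.
- jar: Bystander: amber glass jar with red lid, 68 mm across, 120 mm high; origin at the centre of its underside.
- sauce: Bystander: red sauce bottle, 60 mm across, 190 mm high; origin at the centre of its underside.
- oil: Bystander: green oil bottle, 68 mm across, 200 mm high; origin at the centre of its underside.
- carton: Bystander: orange soap carton, 100 x 62 x 36 mm high; origin at the centre of its underside.
- scoop: Bystander: steel scoop with a wooden handle lying flat, 180 mm long, 56 mm wide, 28 mm high; origin near its blade's middle, underside.
- tea_tin: Bystander: brass tea tin with a green label and a white top, 72 mm across, 95 mm high; origin at the centre of its underside.
There are look-alikes about, which are no part of the job. Of the things that look like the part that bears canister_mid, the largest one is meant.

How it is judged:
On the way, in this order (a step that is already met when the one before it is completed fails the run):
1. the canister stands on the pan, released, its weight on the scale (horizontal distance between canister_mid and pan_top below 0.035 m and z of canister_mid in the frame of pan_top below 0.066 m and angle between canister_mid's own z axis and vertical below 0.15 rad and contact force between the fingers and canister below 0.1 N and value of joint needle above 0.5 rad), for 0.3 s.
2. the red zero mark has been turned under the needle (distance between zero_mark and needle_tip below 0.006 m), for 0.2 s.
At the end, for the whole second after the job is handed in: The canister stands upright (within 0.15 rad) and still on the pan, within 35 mm of its centre, with the robot off the scale, and the middle of the red zero mark is within 6 mm (about half a division) of the needle's tip (distance between zero_mark and needle_tip below 0.006 m and horizontal distance between canister_mid and pan_top below 0.035 m and z of canister_mid in the frame of pan_top between 0.054 and 0.066 m and angle between canister_mid's own z axis and vertical below 0.15 rad and linear speed of canister below 0.03 m/s and value of joint needle above 0.5 rad); the robot touches nothing.
It fails at once if the pan is pressed down to its stop (overloaded) (value of joint pan above 0.0125 m).
It fails at once if a bystander is shifted by more than 3 cm or knocked over (distance of any of jar, sauce, oil, carton, scoop, tea_tin from where it was at the start of the episode above 0.03 m or angle between any of jar, sauce, oil, tea_tin's own z axis and vertical above 0.5 rad).
It also fails if it takes over 67 s, if anything falls off the work surface, if the arm or the gripper's body presses on something with over 40 N, if the wrist force passes 120 N, or if a joint passes its speed limit or range.

ROBOT

A 7-joint arm with a two-finger parallel gripper is mounted at the origin on the work surface. World frame = base frame: x ahead of the robot, y to its left, z up, the work surface at z = 0. Lengths are in m, angles in rad, forces in N, time in s.
With the tool pointing down it reaches from about 0.425 to 0.875 m from the base axis. Payload 4.7 kg.
Tool frame: the origin (TCP) lies midway between the tips of the shut fingers; the grasp point (between the pads) lies 19 mm behind it; z points along the fingers, y is the direction in which the jaws open and shut (so a half turn about z gives the same grasp; the last joint's range is limited). The gripper opens to 87 mm and grips with 3 to 60 N. Pads are 19 mm wide; open, the fingers measure 117 mm over their backs; the gripper's body (75 mm by 190 mm) begins 51 mm behind the grasp point.
Start: joints at [-1.128, 0.321, -0.07, 1.45, 0.023, 1.371, -0.057], TCP at [0.27, 0.591, 0.223] pointing down, gripper open.
Joint ranges: [-2.86, 2.86], [-0.3, 2.09], [-1.38, 1.24], [0.06, 2.45], [-1.56, 4.7], [0.09, 2.05], [-2.69, 2.69]. Speed limits (rad/s): [2.57, 2.57, 3.14, 3.14, 3.14, 3.14, 3.14].

INTERFACE

Orientations are given as a rotation vector (axis times angle).
In Python, from bench import get_state, eyes, job gives the robot as it stands. The module is installed in compiled form; this text tells all that it offers.
- The arm moves only by the shell command python3 -m jog 'ROWS' [FORCE]. ROWS is JSON, a list that holds one entry, the list of rows, each a list of 5 numbers: the opening, from 0 (shut) to 1 (fully open), then the shift along the tool's x, y, z in units of 40 mm (1.0 is 40 mm), then the turn about the tool's z in units of 5 degrees (1.0 is 5 degrees). In form: [[[jaw, dx, dy, dz, turn], ...]]. A call has 1 to 10 rows; each row shifts and turns the commanded pose from where the row before left it, along the tool's axes as they then stand; what a row does not reach is not made up. A row lasts 1/8 s, in which the tool goes at most 62.5 mm and 10.7 degrees, less where a joint would pass 70% of its speed; a pose out of reach is approached as far as the arm can. A call is refused whole if a number of a shift passes 1 or a number of a turn 1, either way. A call with a gripper value outside its range is refused whole. The fingers move at their own pace and stop on an object; FORCE is the grip in N (left out, the last holds). Time passes only in rows, so rows that do not move let the fingers close. It gives the time, the measured TCP pose, the force and the opening at its end, in the units of the state.
- get_state(): the state, without advancing time (a new reading comes with each control period).
- eyes.get_image(name): name is "side" or "top"; returns (picture, depth): 480x640x3 uint8, red, green, blue; 480x640 float32, m along the optical axis (not along the pixel's ray), 0 where there is no reading.
- eyes.camera_params(name): a dict with "camera_matrix" (3x3 intrinsics, pixels), "k1" (the pictures are not rectified: a ray, as slopes to the right and down, at radius r is drawn at 1 + k1 r^2 times it, then the intrinsics apply), "pose" (4x4, takes a point from camera to world coordinates). Camera axes: x right, y down, z forward; pixel columns grow to the right and rows downward; lengths in m; the calibration is good to about 2 mm. A picture is of the moment at which its call begins. camera_params takes no time and is no camera call.
- job.close_job(): hands the job in, once; it reports no verdict.
The state is a dict: "time": time; "joint_positions": joint angles; "qd": joint speeds; "joint_torque": joint torques, N m; "position": TCP position; "tool_rot": TCP orientation; "ft_force": force on the tool from outside, world axes, zero at the start; "torque": the same for the moment, N m; "grip_width": opening from 0.0 (shut) to 1.0 (fully open).
Only numpy, scipy, OpenCV 4.12 (cv2) and the standard library are available. Lean on these libraries where they do the work, as an engineer would, in place of code of your own. Each camera call takes 0.05 s, during which the arm holds its last target. There are 200 camera calls.

## Working session

There is one attempt and no reset: what is moved stays moved. The work goes in short steps, Python scripts to look and compute and a shell command to move; the robot and the scene stay as the last step left them, time stands still between calls to the robot, and variables do not carry over. Pictures are saved under pics/ and viewed, about 8 in all and at most 12, crops included, and the job is handed in when it is done.

```bash
mkdir -p pics; cat > h.py <<'E'
import numpy as np, cv2
from bench import get_state, eyes, job
from scipy.spatial.transform import Rotation as R
def grab(n):
    p,d=eyes.get_image(n); return p,d,eyes.camera_params(n)
def save(p,f): cv2.imwrite('pics/'+f,cv2.cvtColor(p,cv2.COLOR_RGB2BGR))
def rays(uv,c):
    uv=np.asarray(uv,float).reshape(-1,1,2)
    K=np.array(c['camera_matrix']);n=cv2.undistortPoints(uv,K,np.array([c['k1'],0,0,0.]))[:,0]
    T=np.array(c['pose']);return T[:3,3],np.c_[n,np.ones(len(n))]
def onplane(uv,c,z):
    o,n=rays(uv,c);d=n@np.array(c['pose'])[:3,:3].T
    return o+d*((z-o[2])/d[:,2])[:,None]
def pts(uv,d,c):
    o,n=rays(uv,c);uv=np.asarray(uv,int).reshape(-1,2)
    return (n*d[uv[:,1],uv[:,0]][:,None])@np.array(c['pose'])[:3,:3].T+o
E
python3 - <<'E'
from h import *
s=get_state();print(s['time'],s['position'],s['tool_rot'],R.from_rotvec(s['tool_rot']).as_matrix().round(3),s['ft_force'])
for n in('top','side'):
    p,d,c=grab(n);save(p,n+'0.png');np.savez(n+'0.npz',p=p,d=d);print(n,np.array(c['pose']).round(3),c['camera_matrix'],c['k1'])
E
```

```text
0.0 [0.27009402 0.59063983 0.22147722] [-6.68294974e-01 -3.06937404e+00  2.90016959e-03] [[-0.909  0.416 -0.001]
 [ 0.416  0.909 -0.002]
 [-0.    -0.002 -1.   ]] [0.59015223 0.01889172 0.36658447]
top [[-0.011 -0.996  0.087  0.472]
 [-1.     0.01  -0.012  0.043]
 [ 0.011 -0.088 -0.996  1.324]
 [ 0.     0.     0.     1.   ]] [[481.38558715   0.         318.59362487]
 [  0.         481.38558715 237.1002352 ]
 [  0.           0.           1.        ]] 0.042539643172208486
side [[ 0.815 -0.302  0.494  0.013]
 [-0.579 -0.436  0.689 -0.789]
 [ 0.007 -0.848 -0.53   0.745]
 [ 0.     0.     0.     1.   ]] [[547.80505859   0.         323.63271988]
 [  0.         547.80505859 239.22337367]
 [  0.           0.           1.        ]] -0.11971976969699374
```

View pics/top0.png

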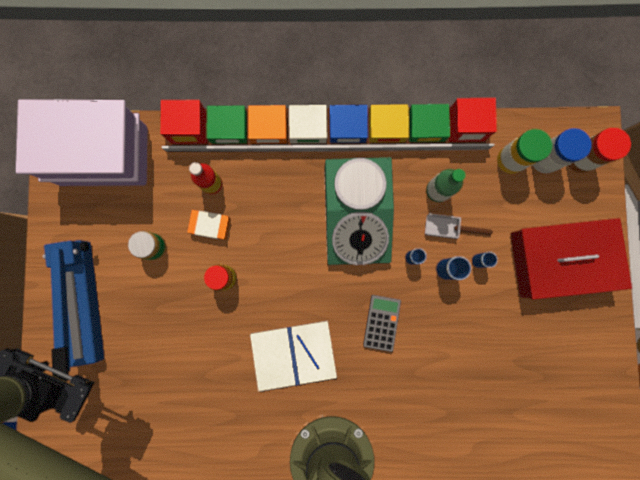

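View pics/side0.png

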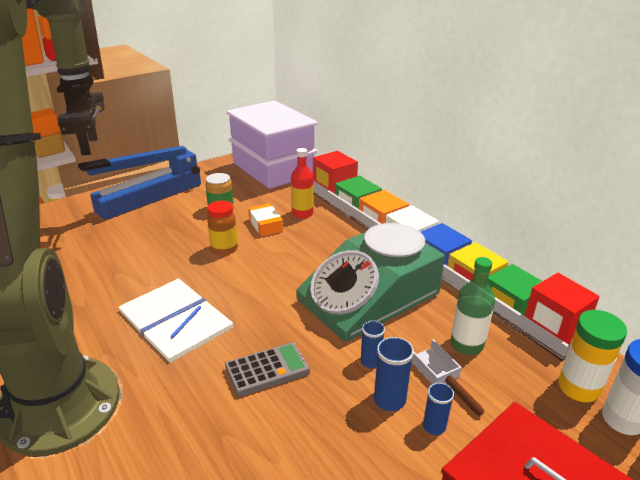

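Three blue cans fit the look: top-view pixels (416,257), (455,268), (485,260). The middle one has the largest rim, and it is also the largest in the side view at (393,375). I'll confirm it in a crop and measure.

```bash
python3 - <<'E'
from h import *
f=np.load('top0.npz');p,d=f['p'],f['d'];c=eyes.camera_params('top')
g=np.load('side0.npz')
a=cv2.resize(p[145:295,320:510],None,fx=4,fy=4,interpolation=cv2.INTER_CUBIC)
save(a,'crop1.png')
hsv=cv2.cvtColor(p,cv2.COLOR_RGB2HSV)
# green housing
m=cv2.inRange(hsv,(65,90,30),(90,255,200)); n,l,st,ce=cv2.connectedComponentsWithStats(m)
for i in range(1,n):
    if st[i,4]>300: print('green',st[i],ce[i].round(1))
def sel(r,zlo,zhi):
    x0,y0,x1,y1=r;v,u=np.mgrid[y0:y1,x0:x1];uv=np.c_[u.ravel(),v.ravel()]
    P=pts(uv,d,c);k=(P[:,2]>zlo)&(P[:,2]<zhi);return P[k],uv[k]
for nm,r,lo,hi in(('L',(400,240,430,272),.03,.3),('M',(430,245,474,285),.1,.3),('R',(470,240,505,275),.03,.3),('pan',(325,150,398,215),.125,.2)):
    P,uv=sel(r,lo,hi);print(nm,len(P),P[:,2].max().round(3))
    z=np.median(P[P[:,2]>P[:,2].max()-.012][:,2]);k=abs(P[:,2]-z)<.008
    Q=P[k][:,:2].astype(np.float32);(cx,cy),rr=cv2.minEnclosingCircle(Q);print(z.round(3),cx,cy,rr,P[k].mean(0).round(4),k.sum())
# map other object heights
P,uv=sel((320,150,510,300),.02,.3)
E
```

```text
green [ 410  104   39   37 1165] [428.9 121.1]
green [ 208  106   38   37 1047] [226.1 122.6]
green [518 130  34  31 759] [533.9 145.4]
green [ 325  159   34  105 1116] [333.4 205.9]
green [363 158  30 105 875] [385.2 204.6]
L 160 0.088
0.082 0.5295365452766418 -0.22874750196933746 0.020793192088603973 [ 0.5302 -0.2276  0.0817] 62
M 196 0.125
0.119 0.4963727593421936 -0.3210320770740509 0.030553210526704788 [ 0.4975 -0.3208  0.1183] 144
R 245 0.124
0.119 0.4952227771282196 -0.3492715358734131 0.011309705674648285 [ 0.4952 -0.3492  0.1198] 10
pan 2084 0.142
0.134 0.7116362452507019 -0.07661344856023788 0.06617601215839386 [ 0.7107 -0.0771  0.1337] 2083
```

View pics/crop1.png

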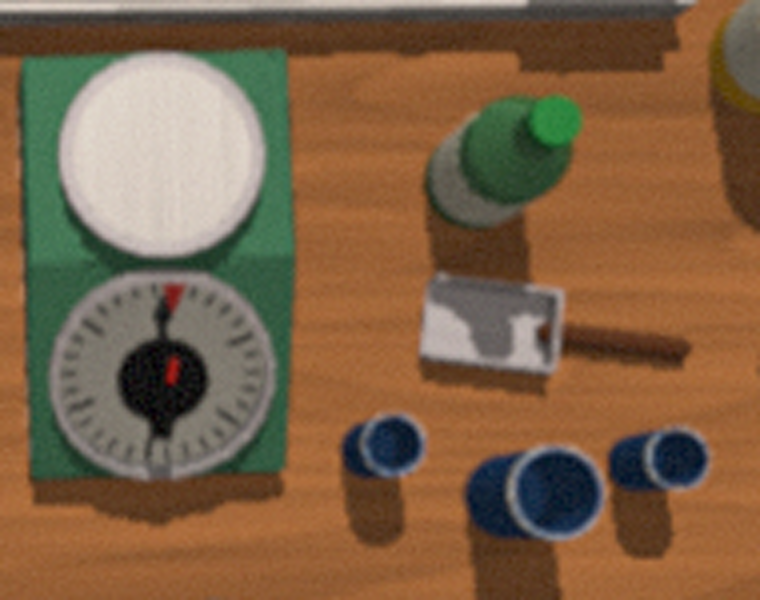

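The crop confirms it: the middle can (crop 555,493; full image 455,268) has about 30 mm rim radius at 0.119 m height, which is the 59 x 120 canister. The other two are about 21 mm in radius. The needle points straight up the slope and the red mark is slightly clockwise of it. I'll start the approach.

```bash
python3 -m jog '[[[1,-1,-0.615,0,0],[1,-1,-0.615,0,0],[1,-1,-0.615,0,0],[1,-1,-0.615,0,0],[1,-1,-0.615,0,0],[1,-1,-0.615,0,0],[1,-1,-0.615,0,0],[1,-1,-0.615,0,0],[1,-1,-0.615,0,0],[1,-1,-0.615,0,0]]]' 10
cat > t.py <<'E'
# python3 t.py x y z yaw_of_tool_y_deg : remaining shift in tool axes (units 40mm) and turn units (5deg)
import sys;from h import *
s=get_state();M=R.from_rotvec(s['tool_rot']).as_matrix();x,y,z,a=map(float,sys.argv[1:])
yaw=np.degrees(np.arctan2(M[1,1],M[0,1]))
print(s['time'],np.round(s['position'],4),'yaw_y',yaw.round(2),'F',np.round(s['ft_force'],2),'w',s['grip_width'])
t=(yaw-a)/5;print('shift now-frame',(M.T@(np.array([x,y,z])-s['position'])/.04).round(3),'turn',t.round(3))
e=R.from_rotvec([0,0,np.radians(a-yaw)]).as_matrix()@M
print('shift after turn',(e.T@(np.array([x,y,z])-s['position'])/.04).round(3))
E
python3 t.py .5 0 .222 0
```

```text
time: 1.35
position: [0.5322, 0.1997, 0.2222]
tool_rot: [-0.668, -3.069, 0.0]
ft_force: [0.7, 1.0, 0.2]
grip_width: 1.004
1.35 [0.5322 0.1997 0.2222] yaw_y 65.44 F [0.71 1.02 0.2 ] w 1.0042075592234176
shift now-frame [-1.343 -4.876  0.007] turn 13.088
shift after turn [-4.993e+00 -8.060e-01  4.000e-03]
```

```bash
python3 - <<'E'
from h import *
f=np.load('top0.npz');p,d=f['p'],f['d'];c=eyes.camera_params('top')
hsv=cv2.cvtColor(p,cv2.COLOR_RGB2HSV)
# right little can, all points above .05 in M/R area
v,u=np.mgrid[240:280,468:505];P=pts(np.c_[u.ravel(),v.ravel()],d,c);k=(P[:,2]>.06)&(P[:,2]<.1)&(P[:,1]<-.36);print('R',P[k].mean(0).round(3),P[k].min(0).round(3),P[k].max(0).round(3))
# dial: depth points in the dial disc, fit plane
v,u=np.mgrid[208:270,328:396];uv=np.c_[u.ravel(),v.ravel()];P=pts(uv,d,c)
k=P[:,2]>.03
def fit(P):
    o=P.mean(0);n=np.linalg.svd(P-o)[2][2];return o,n*np.sign(n[2])
r=np.hypot(uv[:,0]-361,uv[:,1]-240);a=k&(r<24)&(r>13)
o,n=fit(P[a]);print('chart/lens plane',o.round(4),n.round(3),'lean deg',np.degrees(np.arccos(n[2])).round(1))
dark=(hsv[uv[:,1],uv[:,0],2]<45)&(r<16);h=(P-o)@n
print('dark heights',np.percentile(h[r<12],[2,10,25,50,75,90,98]).round(4))
b=(r<14)&(h>h[r<12].max()-.012);print('bar top pts',b.sum(),P[b].mean(0).round(4),np.ptp(P[b],0))
red=((hsv[uv[:,1],uv[:,0],0]<8)|(hsv[uv[:,1],uv[:,0],0]>172))&(hsv[uv[:,1],uv[:,0],1]>130)&(r<30)
for s in (red&(r<13),red&(r>=13)): print('red',uv[s].mean(0),s.sum(),P[s].mean(0).round(4))
ring=(r<34)&(abs(h)<.03)
print('h by r',[(q,np.median(h[(r>=q)&(r<q+2)]).round(4)) for q in range(0,34,2)])
# bezel: circle fit of bright-ish region
E
```

```text
R [ 0.519 -0.412  0.075] [ 0.499 -0.432  0.06 ] [ 0.538 -0.391  0.086]
chart/lens plane [ 0.5718 -0.0822  0.0845] [-0.961 -0.235  0.146] lean deg 81.6
dark heights [-0.0246 -0.0181 -0.0096  0.002   0.0129  0.0209  0.0275]
bar top pts 2 [0.4721 0.0425 1.3245] [0. 0. 0.]
red [362.61111111 238.55555556] 36 [ 0.5732 -0.0831  0.1168]
red [362.66666667 218.66666667] 21 [ 0.6173 -0.0786  0.17  ]
h by r [(0, np.float64(0.0061)), (2, np.float64(0.0052)), (4, np.float64(0.0013)), (6, np.float64(0.0004)), (8, np.float64(-0.0002)), (10, np.float64(-0.0)), (12, np.float64(-0.0007)), (14, np.float64(-0.0007)), (16, np.float64(-0.0013)), (18, np.float64(-0.0004)), (20, np.float64(-0.0005)), (22, np.float64(-0.0006)), (24, np.float64(-0.0005)), (26, np.float64(-0.0011)), (28, np.float64(-0.0036)), (30, np.float64(-0.0135)), (32, np.float64(-0.0173))]
```

```bash
python3 -m jog '[[[1,-0.42,-0.91,0,1],[1,-0.49,-0.87,0,1],[1,-0.56,-0.83,0,1],[1,-0.63,-0.77,0,1],[1,-0.7,-0.71,0,1],[1,-0.76,-0.65,0,1],[1,-0.81,-0.58,0,1],[1,-0.86,-0.51,0,1],[1,-0.9,-0.43,0,1],[1,-0.94,-0.35,0,1]]]'
python3 t.py .497 -.321 .222 0
```

```text
time: 2.6
position: [0.5301, -0.2007, 0.2228]
tool_rot: [1.91, 2.494, 0.001]
ft_force: [1.0, -0.2, -0.1]
grip_width: 1.001
2.6 [ 0.5301 -0.2007  0.2228] yaw_y 15.11 F [ 0.97 -0.24 -0.15] w 1.0011874914343808
shift now-frame [-2.687 -1.582  0.018] turn 3.023
shift after turn [-3.007 -0.827  0.019]
```

```bash
python3 - <<'E'
from h import *
f=np.load('top0.npz');p,d=f['p'],f['d'];c=eyes.camera_params('top')
hsv=cv2.cvtColor(p,cv2.COLOR_RGB2HSV)
v,u=np.mgrid[205:272,325:398];uv=np.c_[u.ravel(),v.ravel()];dd=d[uv[:,1],uv[:,0]];P=pts(uv,d,c)
r=np.hypot(uv[:,0]-361,uv[:,1]-240);ok=(dd>.5)&(P[:,2]<.25)&(P[:,2]>.03)
print('valid',ok.sum(),'of',len(ok),'valid r<26',(ok&(r<26)).sum(),(r<26).sum())
# prior frame: lean 30 toward -x
n=np.array([-.5,0,np.cos(np.pi/6)])
a=ok&(r<25)&(r>13);h=P@n
print('h ring',np.percentile(h[a],[5,25,50,75,95]).round(4));
b=P[a];o=b.mean(0);nn=np.linalg.svd(b-o)[2][2];nn*=np.sign(nn[2]);print(o.round(4),nn.round(3))
h0=np.median(h[a]);
print([(q,np.median(h[ok&(r>=q)&(r<q+2)]-h0).round(4),(ok&(r>=q)&(r<q+2)).sum()) for q in range(0,34,2)])
q=ok&(r<14)&(h-h0>.022);print('bar top',q.sum(),P[q].mean(0).round(4),(h[q]-h0).mean(),np.ptp(P[q],0).round(3))
hs=hsv[uv[:,1],uv[:,0]];red=((hs[:,0]<8)|(hs[:,0]>172))&(hs[:,1]>130)&ok
for s in (red&(r<13),red&(r>=13)&(r<30)): print('red',s.sum(),uv[s].mean(0).round(1),P[s].mean(0).round(4),(h[s]-h0).mean())
blk=ok&(hs[:,2]<60)&(r<15);print('blk',blk.sum(),uv[blk].mean(0))
E
```

```text
valid 3913 of 4891 valid r<26 2083 2109
h ring [-0.2194 -0.217  -0.2156 -0.2141 -0.2115]
[ 0.5721 -0.0825  0.0816] [-0.496 -0.011  0.868]
[(0, np.float64(0.0334), np.int64(9)), (2, np.float64(0.0315), np.int64(36)), (4, np.float64(0.0086), np.int64(63)), (6, np.float64(0.0073), np.int64(84)), (8, np.float64(0.0069), np.int64(112)), (10, np.float64(0.0038), np.int64(132)), (12, np.float64(0.0), np.int64(171)), (14, np.float64(0.0001), np.int64(183)), (16, np.float64(-0.0006), np.int64(212)), (18, np.float64(-0.0002), np.int64(239)), (20, np.float64(0.0), np.int64(267)), (22, np.float64(0.0002), np.int64(276)), (24, np.float64(0.0008), np.int64(299)), (26, np.float64(-0.0009), np.int64(284)), (28, np.float64(-0.0118), np.int64(287)), (30, np.float64(-0.0124), np.int64(295)), (32, np.float64(-0.0118), np.int64(259))]
bar top 123 [ 0.5618 -0.0798  0.1118] 0.03152385821001259 [0.05  0.019 0.035]
red 36 [362.6 238.6] [ 0.5732 -0.0831  0.1168] 0.030179893001293114
red 20 [362.6 218.6] [ 0.6246 -0.0846  0.1123] 0.0005956855434351025
blk 351 [360.06267806 240.3019943 ]
```

```bash
python3 -m jog '[[[1,-0.9,-0.53,0,0],[1,-0.9,-0.53,0,0],[1,-0.89,-0.52,0,0],[1,0,0,0,1],[1,0,0,0,1],[1,0,0,0,1],[1,0,0,0,0]]]'
python3 t.py .497 -.321 .075 0
```

```text
time: 3.48
position: [0.4978, -0.3198, 0.2226]
tool_rot: [-2.214, -2.228, -0.0]
ft_force: [-0.2, -0.5, 0.3]
grip_width: 1.001
3.475 [ 0.4978 -0.3198  0.2226] yaw_y 0.36 F [-0.16 -0.53  0.33] w 1.0014917924242634
shift now-frame [-0.032 -0.021  3.691] turn 0.072
shift after turn [-0.032 -0.021  3.691]
```

```bash
python3 -m jog '[[[1,-0.03,-0.02,0.7,0],[1,0,0,0.7,0],[1,0,0,0.7,0],[1,0,0,0.7,0],[1,0,0,0.5,0],[1,0,0,0.39,0],[1,0,0,0,0]]]'; python3 -m jog '[[[0.5,0,0,0,0],[0.5,0,0,0,0],[0.3,0,0,0,0],[0.3,0,0,0,0],[0.3,0,0,0,0],[0.3,0,0,0,0]]]' 15; python3 t.py .497 -.321 .075 0
```

```text
time: 4.35
position: [0.4971, -0.32, 0.074]
tool_rot: [-2.212, -2.229, 0.001]
ft_force: [-0.4, 0.0, -0.5]
grip_width: 1.0
time: 5.1
position: [0.4979, -0.3204, 0.0753]
tool_rot: [2.213, 2.229, 0.0]
ft_force: [-0.8, 1.2, 2.4]
grip_width: 0.662
5.1 [ 0.4979 -0.3204  0.0753] yaw_y 0.43 F [-0.82  1.24  2.43] w 0.6620761074281961
shift now-frame [-0.015 -0.023  0.008] turn 0.086
shift after turn [-0.015 -0.023  0.008]
```

```bash
python3 -m jog '[[[0.3,0,0,-0.3,0],[0.3,0,0,-0.7,0],[0.3,0,0,-1,0],[0.3,0,0,-1,0],[0.3,0,0,-1,0],[0.3,0,0,0,0],[0.3,0,0,0,0]]]'; python3 t.py .711 -.077 .234 0
```

```text
time: 5.98
position: [0.497, -0.3196, 0.2336]
tool_rot: [-2.211, -2.228, 0.001]
ft_force: [-0.9, 0.2, -2.9]
grip_width: 0.665
5.975 [ 0.497  -0.3196  0.2336] yaw_y 0.43 F [-0.86  0.17 -2.91] w 0.6646149248604886
shift now-frame [ 6.025  5.395 -0.012] turn 0.087
shift after turn [ 6.065  5.349 -0.012]
```

```bash
python3 -m jog '[[[0.3,0.4,0.36,0,0],[0.3,0.85,0.77,0,0],[0.3,0.85,0.77,0,0],[0.3,0.85,0.77,0,0],[0.3,0.85,0.77,0,0],[0.3,0.85,0.77,0,0],[0.3,0.85,0.75,0,0],[0.3,0.53,0.43,0,0],[0.3,0,0,0,0],[0.3,0,0,0,0]]]'; python3 t.py .711 -.077 .212 0
python3 - <<'E'
from h import *
p,d,c=grab('side');save(p[60:420,180:620],'s1.png')
p,d,c=grab('top');save(p,'t1.png')
E
```

```text
time: 7.22
position: [0.7109, -0.0769, 0.2332]
tool_rot: [-2.211, -2.229, 0.004]
ft_force: [-0.0, 0.0, -2.9]
grip_width: 0.665
7.225 [ 0.7109 -0.0769  0.2332] yaw_y 0.45 F [-0.02  0.   -2.91] w 0.6648885061658856
shift now-frame [-0.001  0.003  0.531] turn 0.091
shift after turn [-0.001  0.003  0.531]
```

View pics/s1.png

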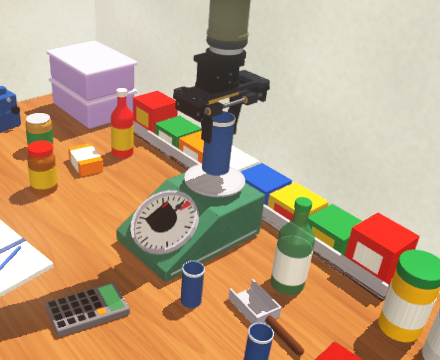

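The canister (crop 218,145) hangs upright over the pan at (213,180). I'll lower it gently.

```bash
python3 -m jog '[[[0.3,0,0,0.2,0],[0.3,0,0,0.2,0],[0.3,0,0,0.12,0],[0.3,0,0,0.05,0],[0.3,0,0,0.03,0],[0.3,0,0,0,0],[0.3,0,0,0,0]]]'; python3 -m jog '[[[0.3,0,0,0.02,0],[0.3,0,0,0.02,0],[0.3,0,0,0.01,0],[0.3,0,0,0,0],[0.3,0,0,0,0],[0.3,0,0,0,0]]]'
```

```text
time: 8.2
position: [0.7117, -0.0774, 0.2113]
tool_rot: [2.213, 2.23, 0.001]
ft_force: [0.2, -0.2, -3.4]
grip_width: 0.664
time: 8.95
position: [0.7116, -0.0774, 0.209]
tool_rot: [2.213, 2.23, 0.0]
ft_force: [0.8, -0.1, -2.3]
grip_width: 0.663
```

```bash
python3 -m jog '[[[0.3,0,0,0.02,0],[0.3,0,0,0.02,0],[0.3,0,0,0.01,0],[0.3,0,0,0,0],[0.3,0,0,0,0],[0.3,0,0,0,0]]]';  python3 t.py .711 -.077 .212 0
```

```text
time: 9.7
position: [0.7116, -0.0774, 0.2071]
tool_rot: [2.213, 2.23, 0.0]
ft_force: [-0.8, 0.6, -0.0]
grip_width: 0.662
9.7 [ 0.7116 -0.0774  0.2071] yaw_y 0.43 F [-0.78  0.61 -0.03] w 0.6619518295771525
shift now-frame [ 0.01  -0.014 -0.123] turn 0.087
shift after turn [ 0.01  -0.014 -0.123]
```

```bash
python3 -m jog '[[[0.75,0,0,0,0],[0.85,0,0,0,0],[1,0,0,0,0],[1,0,0,0,0],[1,0,0,-0.3,0],[1,0,0,-0.7,0],[1,0,0,-1,0],[1,0,0,-1,0]]]';python3 -m jog '[[[1,1,-0.5,0,0],[1,1,-0.5,0,0],[1,1,-0.5,0,0],[1,1,-0.5,0,0],[1,1,-0.5,0,0],[1,1,-0.5,0,0],[0.5,0,0,0,0]]]'
cat > look.py <<'E'
import sys;from h import *
t=sys.argv[1]
p,d,c=grab('top');g,e,cs=grab('side');np.savez(f'L{t}.npz',p=p,d=d,g=g,e=e)
save(np.hstack([cv2.resize(p[195:280,318:403],(400,400),interpolation=cv2.INTER_CUBIC),cv2.resize(g[245:320,305:380],(400,400),interpolation=cv2.INTER_CUBIC)]),f'look{t}.png')
# dial frame: rays onto the chart plane
y=np.radians(1.2);n=np.array([-.5*np.cos(y),-.5*np.sin(y),np.cos(np.pi/6)]);Rt=np.array([np.sin(y),-np.cos(y),0]);U=np.cross(Rt,-n)*-1
U=np.cross(n,Rt);G=np.array([.5688,-.0798,.0997])
for nm,im,cc in(('top',p,c),('side',g,cs)):
    v,u=np.mgrid[0:480,0:640];uv=np.c_[u.ravel(),v.ravel()]
    o,q=rays(uv,cc);q=q@np.array(cc['pose'])[:3,:3].T
    C=G-24*n*1e-3
    P=o+q*(((C-o)@n)/(q@n))[:,None]-C;X=P@Rt;Y=P@U;r=np.hypot(X,Y);an=np.arctan2(X,Y)
    hs=cv2.cvtColor(im,cv2.COLOR_RGB2HSV).reshape(-1,3).astype(int)
    red=((hs[:,0]<8)|(hs[:,0]>172))&(hs[:,1]>120)&(r>.036)&(r<.068)
    if red.sum(): print(nm,'red n',red.sum(),'ang',np.arctan2(X[red].mean(),Y[red].mean()).round(3),'r',np.hypot(X[red].mean(),Y[red].mean()).round(4))
    # needle: darkness profile at r 35-46 (inside the ticks)
    gr=im.reshape(-1,3).sum(1)/3.;k=(r>.034)&(r<.044);b=((an[k]+np.pi)/.07).astype(int)
    pr=np.array([gr[k][b==i].mean() if (b==i).any() else 255 for i in range(90)])
    print(nm,'dark bins',[(round(i*.07-np.pi+.035,2),int(pr[i])) for i in np.argsort(pr)[:7]])
E
python3 look.py 2; python3 t.py .54 -.12 .25 90
```

```text
time: 10.7
position: [0.7115, -0.0775, 0.3292]
tool_rot: [2.212, 2.229, 0.001]
ft_force: [0.4, -1.4, 0.8]
grip_width: 1.0
time: 11.58
position: [0.588, 0.1669, 0.328]
tool_rot: [-2.203, -2.237, -0.004]
ft_force: [0.2, -1.0, -0.5]
grip_width: 0.951
top red n 24 ang 0.132 r 0.0527
top dark bins [(np.float64(-3.11), 16), (np.float64(3.12), 17), (np.float64(3.05), 18), (np.float64(-3.04), 23), (np.float64(2.98), 25), (np.float64(1.37), 39), (np.float64(-2.97), 50)]
side red n 70 ang -0.19 r 0.0412
side dark bins [(np.float64(-2.2), 42), (np.float64(-2.27), 43), (np.float64(-2.13), 44), (np.float64(-2.06), 44), (np.float64(-1.99), 45), (np.float64(-1.92), 45), (np.float64(-1.85), 45)]
11.675 [0.5899 0.1616 0.3279] yaw_y 0.47 F [ 0.68 -0.42 -0.15] w 0.8775813979876034
shift now-frame [-7.029 -1.308  1.947] turn -17.906
shift after turn [ 1.247 -7.042  1.938]
```

View pics/look2.png

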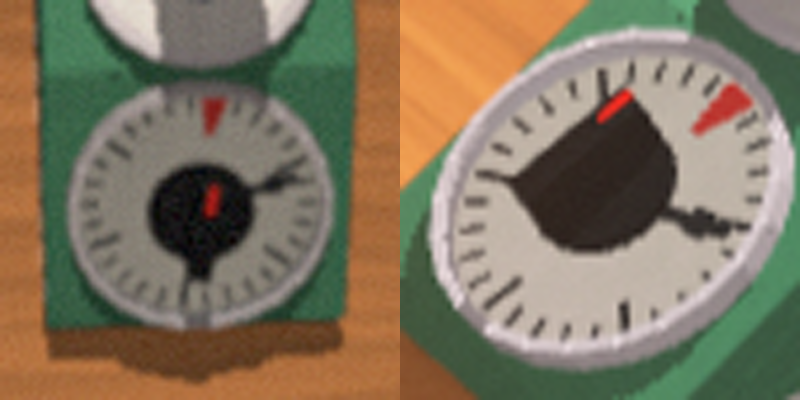

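The canister stands on the pan. The needle has moved: tip at crop (298,170) in the top view and (745,228) in the side view. The red mark is at crop (213,115) and (722,108). I'll compute the angles from these pixels.

```bash
cat > ang.py <<'E'
from h import *
y=np.radians(1.2);n=np.array([-.5*np.cos(y),-.5*np.sin(y),np.cos(np.pi/6)]);Rt=np.array([np.sin(y),-np.cos(y),0]);U=np.cross(Rt,n)*-1;G=np.array([.5688,-.0798,.0997])
if U[2]<0: U=-U
def ang(name,uv,h=-.024,deb=0):
    c=eyes.camera_params(name);o,q=rays(uv,c);q=q@np.array(c['pose'])[:3,:3].T;C=G+h*n
    P=o+q*(((C-o)@n)/(q@n))[:,None]-C;X=P@Rt;Y=P@U;return np.c_[X,Y,np.arctan2(X,Y),np.hypot(X,Y)].round(4)
T=lambda x,y:[318+x*85/400,195+y*85/400]
S=lambda x,y:[305+(x-400)*75/400,245+y*75/400]
def ellipse(t,name):
    f=np.load(f'L{t}.npz');
    return f
E
python3 - <<'E'
from ang import *
print('U',U.round(3))
print('top needle tip,mid; red',ang('top',[T(298,170),T(265,187),T(213,115)]))
print('side needle tip,mid; red',ang('side',[S(745,228),S(700,220),S(722,108)]))
# bezel outline points (outer) as centre check, at lens level -.020
print('top bezel L R B',ang('top',[T(68,210),T(333,206),T(200,328),T(200,80)],-.020))
print('side bezel L R T B',ang('side',[S(432,230),S(796,170),S(640,28),S(570,368)],-.020))
E
```

```text
U [0.866 0.018 0.5  ]
top needle tip,mid; red [[0.0558 0.0146 1.315  0.0577]
 [0.0379 0.0049 1.4418 0.0382]
 [0.0084 0.049  0.1701 0.0497]]
side needle tip,mid; red [[0.0547 0.0157 1.2914 0.0569]
 [0.0369 0.0078 1.3639 0.0378]
 [0.0069 0.0481 0.1425 0.0486]]
top bezel L R B [[-7.1200e-02 -3.5000e-03 -1.6193e+00  7.1200e-02]
 [ 7.5200e-02 -6.1000e-03  1.6515e+00  7.5500e-02]
 [ 2.8000e-03 -7.9900e-02  3.1069e+00  7.9900e-02]
 [ 6.0000e-04  7.1400e-02  8.4000e-03  7.1400e-02]]
side bezel L R T B [[-0.0509 -0.0611 -2.4471  0.0795]
 [ 0.056   0.0442  0.9019  0.0713]
 [-0.048   0.0543 -0.7236  0.0725]
 [ 0.0446 -0.0673  2.5562  0.0807]]
```

```bash
cat > plan.py <<'E'
# python3 plan.py gap theta0 theta1 steps [r] : TCP waypoints for pushing the lower bar end, and rows from the first to the next
import sys;from ang import *
G=G+.0015*Rt-.004*U
def wp(th,gap,r=.018,hc=.012,L=.016,half=.015):
    a=np.array([np.sin(th),np.cos(th)]);c=-r*a+(.007+half+gap)*np.array([np.cos(th),-np.sin(th)])
    Q=G+hc*n+c[0]*Rt+c[1]*U-[0,0,L];w=a[0]*Rt+a[1]*U
    return Q,np.degrees(np.arctan2(w[1],w[0]))+90
if __name__=='__main__':
    gap,t0,t1=map(float,sys.argv[1:4]);N=int(sys.argv[4]);r=float(sys.argv[5]) if len(sys.argv)>5 else .018
    prev=None
    for th in np.linspace(t0,t1,N+1):
        Q,yw=wp(th,gap,r)
        if prev is None: print('start',Q.round(4),'yaw',yw.round(2))
        else:
            ty=np.radians(prev[1]);M=np.array([[-np.sin(ty),np.cos(ty),0],[np.cos(ty),np.sin(ty),0],[0,0,-1]])
            print(round(th,3),(M.T@(Q-prev[0])/.04).round(3),'turn',round((prev[1]-yw)/5,2),Q.round(4),round(yw,1))
        prev=(Q,yw)
E
python3 plan.py .010 .12 1.0 13; python3 t.py .53 -.12 .25 83; python3 -c "
from bench import get_state;print(get_state()['joint_positions'])"
```

```text
start [ 0.5412 -0.1115  0.0812] yaw 83.27
0.188 [0.047 0.032 0.024] turn 0.89 [ 0.5395 -0.11    0.0803] 78.8
0.255 [0.048 0.032 0.023] turn 0.88 [ 0.5378 -0.1084  0.0793] 74.4
0.323 [0.049 0.032 0.022] turn 0.87 [ 0.5363 -0.1066  0.0785] 70.1
0.391 [0.049 0.032 0.02 ] turn 0.86 [ 0.5349 -0.1047  0.0777] 65.8
0.458 [0.05  0.032 0.018] turn 0.85 [ 0.5336 -0.1028  0.0769] 61.5
0.526 [0.051 0.031 0.017] turn 0.83 [ 0.5324 -0.1007  0.0763] 57.4
0.594 [0.052 0.031 0.015] turn 0.82 [ 0.5313 -0.0985  0.0757] 53.3
0.662 [0.052 0.031 0.013] turn 0.8 [ 0.5303 -0.0963  0.0752] 49.2
0.729 [0.053 0.03  0.011] turn 0.79 [ 0.5295 -0.094   0.0747] 45.3
0.797 [0.054 0.03  0.009] turn 0.77 [ 0.5289 -0.0916  0.0744] 41.4
0.865 [0.054 0.03  0.007] turn 0.76 [ 0.5283 -0.0892  0.0741] 37.7
0.932 [0.054 0.03  0.005] turn 0.74 [ 0.5279 -0.0868  0.0739] 33.9
1.0 [0.055 0.029 0.003] turn 0.73 [ 0.5277 -0.0843  0.0738] 30.3
11.675 [0.5899 0.1616 0.3279] yaw_y 0.47 F [ 0.68 -0.42 -0.15] w 0.8775813979876034
shift now-frame [-7.027 -1.558  1.946] turn -16.506
shift after turn [ 0.628 -7.172  1.938]
[-0.7277723   0.22141881  0.5089401   1.39708256 -0.10689259  1.54919338
 -0.21887679]
```

```bash
python3 -m jog '[[[0,0,-0.12,0,-1],[0,0,0,0,-1],[0,0,0,0,-1],[0,0,0,0,-1],[0,0,0,0,-1],[0,0,0,0,-1],[0,0,0,0,-1],[0,0,0,0,-1],[0,0,0,0,-1],[0,0,0,0,-1]]]' 20; python3 -m jog '[[[0,0,0,0,-1],[0,0,0,0,-1],[0,0,0,0,-1],[0,0,0,0,-1],[0,0,0,0,-1],[0,0,0,0,-1],[0,0,0,0,-0.5],[0,0,0,0,0]]]'; python3 t.py .5412 -.1115 .25 83.3
```

```text
time: 12.92
position: [0.5859, 0.1591, 0.3275]
tool_rot: [1.065, 2.955, -0.001]
ft_force: [-0.0, 0.9, -0.3]
grip_width: -0.0
time: 13.92
position: [0.5857, 0.1595, 0.3274]
tool_rot: [0.2, 3.134, -0.001]
ft_force: [1.1, 0.4, 0.0]
grip_width: 0.006
13.925 [0.5857 0.1595 0.3274] yaw_y 82.71 F [1.06 0.36 0.02] w 0.0063279353679353036
shift now-frame [ 0.247 -6.859  1.937] turn -0.118
shift after turn [ 0.317 -6.857  1.937]
```

```bash
python3 -m jog '[[[0,0.04,-0.86,0,0],[0,0.04,-1,0,0],[0,0.04,-1,0,0],[0,0.04,-1,0,0],[0,0.04,-1,0,0],[0,0.04,-1,0,0],[0,0.01,-1,0,0],[0,0,0,1,0],[0,0,0,0.94,0],[0,0,0,0,0]]]';python3 t.py .5412 -.1115 .0812 83.3
```

```text
time: 15.18
position: [0.5392, -0.1102, 0.247]
tool_rot: [-0.197, -3.13, 0.0]
ft_force: [0.1, -0.1, 1.0]
grip_width: 0.007
15.175 [ 0.5392 -0.1102  0.247 ] yaw_y 82.79 F [ 0.07 -0.07  1.03] w 0.006758639430909234
shift now-frame [-0.075 -0.025  4.146] turn -0.103
shift after turn [-0.075 -0.025  4.146]
```

```bash
python3 -m jog '[[[0,-0.07,-0.02,0.8,0],[0,0,0,0.9,0],[0,0,0,0.9,0],[0,0,0,0.7,0],[0,0,0,0.4,0],[0,0,0,0.2,0],[0,0,0,0.1,0],[0,0,0,0.1,0],[0,0,0,0.04,0],[0,0,0,0,0]]]';python3 t.py .5412 -.1115 .0812 83.3; python3 look.py 3
```

```text
time: 16.42
position: [0.544, -0.1106, 0.084]
tool_rot: [0.194, 3.135, 0.0]
ft_force: [0.3, 0.2, 0.3]
grip_width: 0.004
16.425 [ 0.544  -0.1106  0.084 ] yaw_y 82.93 F [0.33 0.2  0.34] w 0.004319211744363167
shift now-frame [ 0.067 -0.032  0.069] turn -0.074
shift after turn [ 0.068 -0.031  0.069]
top red n 25 ang 0.135 r 0.0525
top dark bins [(np.float64(3.05), 13), (np.float64(2.98), 14), (np.float64(-3.11), 15), (np.float64(3.12), 15), (np.float64(-3.04), 21), (np.float64(2.63), 25), (np.float64(2.7), 31)]
side dark bins [(np.float64(0.95), 33), (np.float64(1.23), 33), (np.float64(0.81), 34), (np.float64(1.16), 34), (np.float64(1.02), 35), (np.float64(0.88), 35), (np.float64(1.09), 35)]
```

View pics/look3.png

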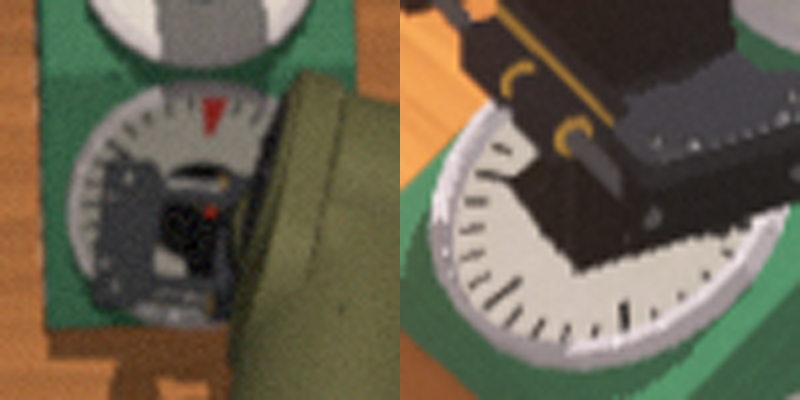

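```bash
python3 -m jog '[[[0,0.06,-0.03,0.05,0],[0,0,0.08,0,0],[0,0,0.08,0,0],[0,0,0.06,0,0],[0,0,0,0,0]]]'; python3 plan.py 0 .12 1.05 14; python3 t.py .5412 -.1115 .0812 83.3
```

```text
time: 17.15
position: [0.5426, -0.1023, 0.0818]
tool_rot: [0.193, 3.136, 0.0]
ft_force: [1.2, -0.2, -0.5]
grip_width: 0.006
start [ 0.542  -0.1016  0.0818] yaw 83.27
0.186 [0.032 0.031 0.016] turn 0.87 [ 0.5409 -0.1002  0.0812] 78.9
0.253 [0.033 0.031 0.015] turn 0.87 [ 0.5399 -0.0987  0.0806] 74.6
0.319 [0.033 0.031 0.013] turn 0.86 [ 0.5389 -0.0972  0.0801] 70.3
0.386 [0.034 0.031 0.012] turn 0.85 [ 0.538  -0.0956  0.0796] 66.1
0.452 [0.035 0.03  0.011] turn 0.83 [ 0.5373 -0.0939  0.0792] 61.9
0.519 [0.035 0.03  0.009] turn 0.82 [ 0.5366 -0.0922  0.0788] 57.8
0.585 [0.036 0.03  0.008] turn 0.81 [ 0.536  -0.0904  0.0785] 53.8
0.651 [0.036 0.03  0.006] turn 0.79 [ 0.5356 -0.0886  0.0783] 49.8
0.718 [0.037 0.029 0.005] turn 0.78 [ 0.5352 -0.0867  0.0781] 46.0
0.784 [0.037 0.029 0.003] turn 0.76 [ 0.5349 -0.0849  0.078 ] 42.2
0.851 [0.037 0.029 0.002] turn 0.75 [ 0.5348 -0.083   0.0779] 38.4
0.917 [0.038 0.029 0.   ] turn 0.73 [ 0.5348 -0.0811  0.0779] 34.8
0.984 [ 0.038  0.028 -0.002] turn 0.72 [ 0.5348 -0.0792  0.0779] 31.2
1.05 [ 0.038  0.028 -0.003] turn 0.71 [ 0.535  -0.0773  0.0781] 27.6
17.15 [ 0.5426 -0.1023  0.0818] yaw_y 82.97 F [ 1.25 -0.18 -0.45] w 0.006328995759088814
shift now-frame [ 0.006 -0.233  0.014] turn -0.066
shift after turn [ 0.008 -0.232  0.014]
```

```bash
python3 -m jog '[[[0,0.032,0.031,0.016,0.87],[0,0.033,0.031,0.015,0.87],[0,0.033,0.031,0.013,0.86],[0,0.034,0.031,0.012,0.85],[0,0.035,0.03,0.011,0.83],[0,0.035,0.03,0.009,0.82],[0,0.036,0.03,0.008,0.81]]]'; python3 -m jog '[[[0,0.036,0.03,0.006,0.79],[0,0.037,0.029,0.005,0.78],[0,0.037,0.029,0.003,0.76],[0,0.037,0.029,0.002,0.75],[0,0.038,0.029,0,0.73],[0,0.038,0.028,0,0.72],[0,0.038,0.028,0,0.71],[0,0,0,0,0]]]'; python3 t.py .535 -.0773 .0781 27.6; python3 look.py 4
```

```text
time: 18.02
position: [0.536, -0.0935, 0.0787]
tool_rot: [0.992, 2.981, -0.003]
ft_force: [-1.6, -3.4, 2.6]
grip_width: 0.008
time: 19.02
position: [0.5335, -0.08, 0.0782]
tool_rot: [-1.637, -2.677, 0.005]
ft_force: [-7.0, -2.9, 7.7]
grip_width: 0.007
19.025 [ 0.5335 -0.08    0.0782] yaw_y 27.1 F [-7.03 -2.89  7.71] w 0.006600699483439625
shift now-frame [0.043 0.063 0.003] turn -0.1
shift after turn [0.042 0.064 0.003]
top dark bins [(np.float64(-2.62), 25), (np.float64(-2.55), 28), (np.float64(-2.69), 29), (np.float64(-2.48), 33), (np.float64(-2.41), 35), (np.float64(-0.03), 38), (np.float64(-2.76), 38)]
side red n 43 ang 0.777 r 0.0483
side dark bins [(np.float64(-2.27), 34), (np.float64(-2.41), 35), (np.float64(-2.34), 35), (np.float64(-2.69), 35), (np.float64(-2.55), 35), (np.float64(-1.78), 35), (np.float64(-2.2), 35)]
```

View pics/look4.png

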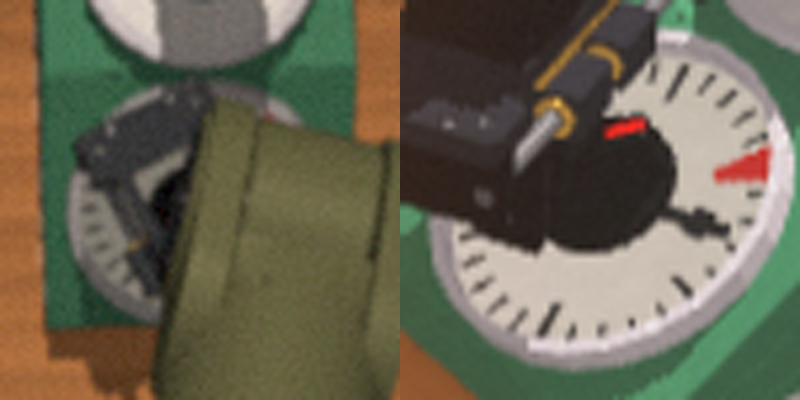

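Pushing works. In the side view the mark now sits at crop (748,165), and the needle tip is still at (730,230). I'll measure what is left.

```bash
cat > meas.py <<'E'
import sys;import ang;from ang import *
ang.G=G+.0015*Rt-.004*U
def side(g,name='side'):
    v,u=np.mgrid[0:480,0:640];uv=np.c_[u.ravel(),v.ravel()].astype(float);A=ang.ang(name,uv);r=A[:,3]
    hs=cv2.cvtColor(g,cv2.COLOR_RGB2HSV).reshape(-1,3).astype(int)
    k=((hs[:,0]<8)|(hs[:,0]>172))&(hs[:,1]>110)&(r>.035)&(r<.07)
    l=cv2.connectedComponentsWithStats(k.reshape(480,640).astype(np.uint8));i=1+np.argmax(l[2][1:,4]) if l[0]>1 else 0
    if i: s=(l[1]==i).ravel();m=A[s][:,:2].mean(0);print(name,'red',s.sum(),l[3][i].round(1),m.round(4),'ang',np.arctan2(*m).round(3),'r',np.hypot(*m).round(4))
    gr=g.reshape(-1,3).mean(1);k=(gr<75)&(r>.040)&(r<.056)&(A[:,2]>.9)&(A[:,2]<1.55)
    w=k.reshape(480,640).astype(np.uint8);l=cv2.connectedComponentsWithStats(w)
    for i in range(1,l[0]):
        if l[2][i,4]>5: s=(l[1]==i).ravel();m=A[s][:,:2].mean(0);print(name,'dark',s.sum(),l[3][i].round(1),'ang',np.arctan2(*m).round(3),'r',np.hypot(*m).round(4))
if __name__=='__main__':
    f=np.load(f'L{sys.argv[1]}.npz');side(f['g']);side(f['p'],'top')
E
for i in 2 4; do echo look $i; python3 meas.py $i; done; python3 plan.py 0 1.0 1.4 6
```

```text
look 2
look 4
start [ 0.5349 -0.0788  0.078 ] yaw 30.28
1.067 [ 0.038  0.028 -0.003] turn 0.71 [ 0.5351 -0.0769  0.0781] 26.7
1.133 [ 0.038  0.028 -0.005] turn 0.7 [ 0.5354 -0.075   0.0783] 23.2
1.2 [ 0.038  0.028 -0.007] turn 0.69 [ 0.5358 -0.0732  0.0786] 19.8
1.267 [ 0.038  0.027 -0.008] turn 0.68 [ 0.5363 -0.0714  0.0789] 16.4
1.333 [ 0.037  0.027 -0.01 ] turn 0.67 [ 0.5369 -0.0696  0.0793] 13.0
1.4 [ 0.037  0.027 -0.011] turn 0.67 [ 0.5377 -0.068   0.0797] 9.7Traceback (most recent call last):
  File "meas.py", line 14, in <module>
    f=np.load(f'L{sys.argv[1]}.npz');side(f['g']);side(f['p'],'top')
                                     ~~~~^^^^^^^^
  File "meas.py", line 4, in side
    v,u=np.mgrid[0:480,0:640];uv=np.c_[u.ravel(),v.ravel()].astype(float);A=ang.ang(name,uv);r=A[:,3]
                                                                            ^^^^^^^
AttributeError: 'function' object has no attribute 'ang'
Traceback (most recent call last):
  File "meas.py", line 14, in <module>
    f=np.load(f'L{sys.argv[1]}.npz');side(f['g']);side(f['p'],'top')
                                     ~~~~^^^^^^^^
  File "meas.py", line 4, in side
    v,u=np.mgrid[0:480,0:640];uv=np.c_[u.ravel(),v.ravel()].astype(float);A=ang.ang(name,uv);r=A[:,3]
                                                                            ^^^^^^^
AttributeError: 'function' object has no attribute 'ang'
```

```bash
sed -i 's/^import sys;import ang;from ang import \*/import sys;import ang as an;from h import */; s/^ang.G=.*/an.G=an.G+.0015*an.Rt-.004*an.U/; s/A=ang.ang(/A=an.ang(/' meas.py
for i in 2 4; do echo look $i; python3 meas.py $i; done
```

```text
look 2
side red 49 [365.2 264.8] [0.0043 0.0527] ang 0.08 r 0.0529
side dark 11 [364.2 287.3] ang 1.259 r 0.0447
top red 28 [362.8 218.6] [0.0056 0.0554] ang 0.1 r 0.0557
top dark 19 [377.3 232.8] ang 1.262 r 0.0462
look 4
side red 43 [369.3 276.2] [0.0323 0.0384] ang 0.7 r 0.0502
side dark 7 [363.9 287.3] ang 1.264 r 0.044
```

```bash
python3 -m jog '[[[0,0.038,0.028,-0.004,0.7],[0,0.038,0.028,-0.006,0.7],[0,0.038,0.028,-0.007,0.69],[0,0.038,0.027,-0.009,0.68],[0,0.037,0.027,-0.01,0.67],[0,0.037,0.027,-0.01,0.66],[0,0,0,0,0],[0,0,0,0,0]]]'; python3 look.py 5 >/dev/null; python3 meas.py 5; python3 t.py .5377 -.068 .0797 9.7
```

```text
time: 20.12
position: [0.5361, -0.0692, 0.0801]
tool_rot: [-2.086, -2.343, 0.006]
ft_force: [-10.1, -2.4, 11.9]
grip_width: 0.0
side red 24 [367.6 286.3] [0.047  0.0194] ang 1.179 r 0.0508
side dark 9 [364.3 287.3] ang 1.259 r 0.045
20.225 [ 0.5361 -0.0692  0.0801] yaw_y 6.62 F [-10.05  -1.99  11.9 ] w 0.00626279385457539
shift now-frame [0.026 0.044 0.011] turn -0.617
shift after turn [0.023 0.046 0.011]
```

```bash
python3 -m jog '[[[0,0,-0.15,0,0],[0,0,-0.3,0,0],[0,0,0,-0.5,0],[0,0,0,-1,0],[0,0,0,-1,0],[0,0,0,-1,0],[0,0.5,0,-0.5,0],[0,1,0,0,0],[0,1,0,0,0],[0,1,0,0,0]]]'; python3 -m jog '[[[0,1,0,0,0],[0,1,0,0,0],[0,0.5,0,0,0],[0,0,0,0,0]]]'; python3 look.py 6 >/dev/null; python3 meas.py 6
```

```text
time: 21.48
position: [0.504, 0.0703, 0.2396]
tool_rot: [-2.088, -2.347, -0.001]
ft_force: [0.7, -0.5, 0.0]
grip_width: 0.004
time: 21.98
position: [0.4927, 0.1691, 0.2393]
tool_rot: [2.085, 2.349, -0.001]
ft_force: [-0.0, -0.6, -0.4]
grip_width: 0.005
side red 24 [367.6 286.3] [0.047  0.0194] ang 1.179 r 0.0508
side dark 10 [364.1 287.4] ang 1.266 r 0.0446
top red 30 [379.7 229.8] [0.0499 0.0224] ang 1.149 r 0.0547
top dark 28 [377.6 232. ] ang 1.22 r 0.0475
```

View pics/look6.png

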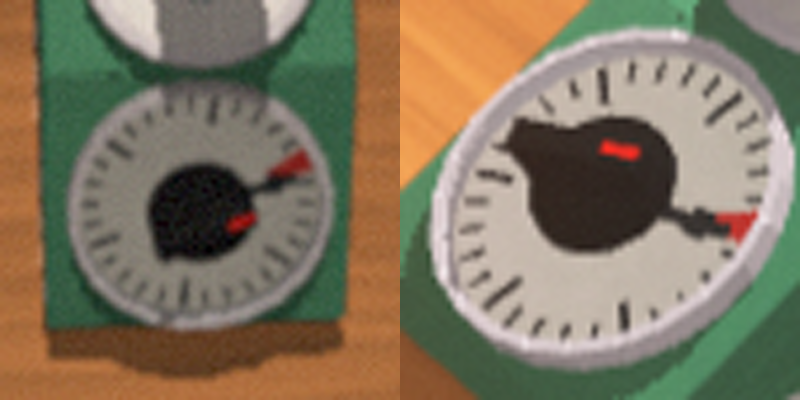

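The mark is now at or next to the needle tip: top crop (292,163) against tip (298,170), side crop (738,225) against (728,230). I'll get the exact dial turn by correlating the tick ring between look 2 and look 6.

```bash
cat > rot.py <<'E'
import sys;import meas as m;from h import *
v,u=np.mgrid[0:480,0:640];b=np.arange(-np.pi,np.pi,.01)
def prof(g,name,red0):
    A=m.an.ang(name,np.c_[u.ravel(),v.ravel()].astype(float)).reshape(480,640,4)
    C=m.an;k=None
    x=.053*0
    # sample the ring r 44..60 mm: project dial points to pixels
    c=eyes.camera_params(name);T=np.linalg.inv(np.array(c['pose']));out=[]
    for r in np.arange(.043,.062,.001):
        P=C.G-.024*C.n+r*(np.sin(b)[:,None]*C.Rt+np.cos(b)[:,None]*C.U)
        uv=cv2.projectPoints(P,cv2.Rodrigues(T[:3,:3])[0],T[:3,3],np.array(c['camera_matrix']),np.array([c['k1'],0,0,0.]))[0][:,0]
        out.append(cv2.remap(g,uv[:,0].astype(np.float32),uv[:,1].astype(np.float32),cv2.INTER_CUBIC)[:,0].astype(float))
    o=np.array(out).mean(0);s=o[:,1];d=s-cv2.GaussianBlur(s[:,None],(1,0),0) if 0 else s-np.convolve(np.r_[s[-25:],s,s[:25]],np.ones(51)/51,'valid')
    redness=o[:,0]-o[:,1];return d,redness
for nm,key in(('side','g'),('top','p')):
    f0=np.load('L2.npz')[key];f1=np.load(f'L{sys.argv[1]}.npz')[key]
    d0,r0=prof(f0,nm,0);d1,r1=prof(f1,nm,0)
    ok=lambda r:np.convolve(r>15,np.ones(21),'same')<1
    nd=abs(b-1.25)>.25
    sc=[]
    for s in range(60,160):
        e0=np.roll(d0,s);k=np.roll(ok(r0)&nd,s)&ok(r1)&nd;sc.append(np.corrcoef(e0[k],d1[k])[0,1])
    j=np.argsort(sc)[::-1][:1];loc=[i for i in range(1,99) if sc[i]>sc[i-1] and sc[i]>sc[i+1]]
    print(nm,'rotation peaks',[(round((i+60)*.01,2),round(sc[i],2)) for i in loc])
    for r,t in((r0,'L2'),(r1,'now')):
        w=np.clip(r-12,0,None);w[abs(b-.7)>.9]=0;print(t,'red ang',(w@b/w.sum()).round(3))
    k=(abs(b-1.25)<.2);w=np.clip(-d0[k]-10,0,None);print('needle L2',(w@b[k]/w.sum()).round(3))
E
python3 rot.py 6
```

```text
side rotation peaks [(0.62, np.float64(0.13)), (0.83, np.float64(0.12)), (1.02, np.float64(0.45)), (1.22, np.float64(0.11)), (1.43, np.float64(0.22))]
L2 red ang 0.081
now red ang 1.177
needle L2 1.225
top rotation peaks [(0.64, np.float64(0.4)), (0.84, np.float64(0.11)), (1.06, np.float64(0.59)), (1.28, np.float64(0.11)), (1.49, np.float64(0.15))]
L2 red ang 0.097
now red ang 1.137
needle L2 1.251
```

Tick correlation gives a turn of about 1.04 rad, so the dial is at about 1.135 against the needle's 1.24. About 0.1 rad is missing, so I'll push about 2 mm further along the same path.

```bash
python3 -m jog '[[[0,-1,0,0,0],[0,-1,0,0,0],[0,-1,0,0,0],[0,-1,0,0,0],[0,-1,0,0,0],[0,-1,0,0,0],[0,0,0,1,0],[0,0,0,1,0],[0,0,0,1,0],[0,0,0,0.5,0]]]'; python3 -m jog '[[[0,0,0,0.4,0],[0,0,0,0.1,0],[0,0,0,0,0],[0,0,0.2,0,0],[0,0,0.15,0,0],[0,0,0.1,0,0],[0,0,0,0,0],[0,0,0.025,0,0],[0,0,0.025,0,0],[0,0,0,0,0]]]'; python3 look.py 7 >/dev/null; python3 meas.py 7;python3 rot.py 7; python3 t.py .5361 -.0692 .0801 6.6
```

```text
time: 23.32
position: [0.5191, -0.0723, 0.0977]
tool_rot: [-2.091, -2.342, 0.004]
ft_force: [-0.6, 0.7, 0.2]
grip_width: 0.005
time: 24.58
position: [0.5373, -0.067, 0.08]
tool_rot: [-2.082, -2.341, 0.006]
ft_force: [-13.2, 0.6, 14.4]
grip_width: 0.001
side red 21 [366.6 289.1] [0.05   0.0137] ang 1.303 r 0.0519
side dark 11 [364.2 287.5] ang 1.271 r 0.045
side rotation peaks [(0.72, np.float64(0.12)), (0.93, np.float64(0.1)), (1.12, np.float64(0.47)), (1.33, np.float64(-0.02)), (1.54, np.float64(0.19))]
L2 red ang 0.081
now red ang 1.307
needle L2 1.225
top rotation peaks [(0.73, np.float64(0.19)), (0.94, np.float64(0.16)), (1.15, np.float64(0.31)), (1.37, np.float64(0.11)), (1.58, np.float64(0.29))]
L2 red ang 0.097
now red ang nan
needle L2 1.251
24.675 [ 0.5373 -0.067   0.08  ] yaw_y 6.71 F [-13.4    1.24  14.64] w 0.0036816831712135974
shift now-frame [-0.052 -0.036 -0.004] turn 0.021
shift after turn [-0.052 -0.036 -0.004]rot.py:26: RuntimeWarning: invalid value encountered in scalar divide
  w=np.clip(r-12,0,None);w[abs(b-.7)>.9]=0;print(t,'red ang',(w@b/w.sum()).round(3))
```

The turn is now about 1.13, so the dial is at about 1.23 and matches the needle. I'll retreat and verify.

```bash
python3 -m jog '[[[0,0,-0.15,0,0],[0,0,-0.35,0,0],[0,0,0,-0.5,0],[0,0,0,-1,0],[0,0,0,-1,0],[0,0,0,-1,0],[0,0.5,0,-0.5,0],[0,1,0,0,0],[0,1,0,0,0],[0,1,0,0,0]]]'; python3 -m jog '[[[0,1,0,0,0],[0,1,0,0,0],[0,0.5,0,0,0],[0,0,0,0,0],[0,0,0,0,0]]]'; python3 look.py 8 >/dev/null; python3 meas.py 8; python3 rot.py 8 2>/dev/null
python3 - <<'E'
from h import *
f=np.load('L8.npz');p,d=f['p'],f['d'];c=eyes.camera_params('top')
v,u=np.mgrid[140:225,325:400];P=pts(np.c_[u.ravel(),v.ravel()],d,c);k=(P[:,2]>.244)&(P[:,2]<.262)
print('rim',k.sum(),P[k].mean(0).round(4),cv2.minEnclosingCircle(P[k][:,:2].astype(np.float32)))
save(np.hstack([cv2.resize(p[140:290,320:500],(480,400)),cv2.resize(f['g'][240:325,300:385],(320,400),interpolation=cv2.INTER_CUBIC)]),'fin.png')
E
```

```text
time: 25.92
position: [0.5043, 0.0701, 0.2398]
tool_rot: [2.088, 2.346, 0.002]
ft_force: [0.6, -0.1, -0.2]
grip_width: 0.008
time: 26.55
position: [0.4936, 0.1663, 0.2397]
tool_rot: [2.091, 2.344, -0.001]
ft_force: [0.4, -0.4, 1.2]
grip_width: 0.003
side red 21 [366.6 289.1] [0.05   0.0137] ang 1.303 r 0.0519
side dark 11 [364.2 287.5] ang 1.271 r 0.045
top red 24 [381.2 231.1] [0.0538 0.0187] ang 1.236 r 0.057
top dark 22 [377.8 232.6] ang 1.256 r 0.0476
side rotation peaks [(0.72, np.float64(0.09)), (0.91, np.float64(0.14)), (1.11, np.float64(0.41)), (1.31, np.float64(0.08)), (1.51, np.float64(0.16))]
L2 red ang 0.081
now red ang 1.307
needle L2 1.225
top rotation peaks [(0.74, np.float64(0.33)), (0.94, np.float64(0.12)), (1.15, np.float64(0.57)), (1.38, np.float64(0.08))]
L2 red ang 0.097
now red ang 1.22
needle L2 1.251
rim 158 [ 0.7121 -0.0785  0.2501] ((0.7117624282836914, -0.0781688392162323), 0.030934453010559082)
```

View pics/fin.png

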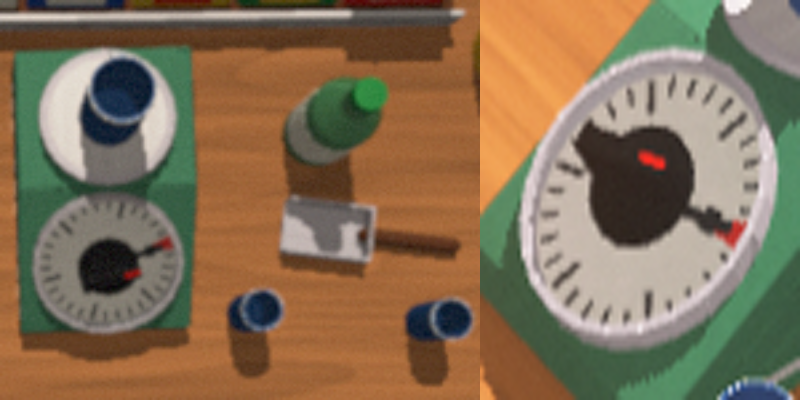

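The needle tip lies in the middle of the red mark in both views: top crop (163,243), side crop (733,232). The canister stands on the pan at (122,90), and the robot is clear. Handing in.

```bash
python3 -c "
from bench import job;print(job.close_job())"
```

```text
the job is handed in; nothing more can be done
None
```

I put the canister on the pan and tared the dial, and handed the job in at about 27 s of robot time. No verdict was reported.

- **Canister:** I picked the largest of the three blue cans, lowered it until its weight was on the scale, and let go. At the last check its rim centre was at (0.712, -0.078), about 1–2 mm from the measured pan centre. The rim stood at 0.250 m, and the can looked upright.
- **Dial:** I turned the dial by pushing the lower end of the black grip with shut fingers. The first pass stopped about 0.1 rad short, so I pushed about 2 mm further.
- **Zero mark against needle:** From the tick rotation, the dial ends at about 1.19 (side) to 1.25 rad (top). The needle reads 1.22 to 1.27 rad. The gap is probably 0 to 3 mm, against the allowed 6 mm. In the last picture the needle tip lies in the middle of the red mark in both views.
- **Disagreement:** The side view's direct colour reading of the red mark gave 1.30 rad, against 1.22 to 1.24 from above. The needle covers part of the mark there, so I trusted the tick rotation.
- **Bystanders:** I touched none of them on purpose. The oil bottle and scoop looked unmoved in the last picture; I did not measure any of the six again.

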